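# Wedge up the sagging spice step

### The job

The front of the low wooden spice step on the table has sagged. Take the thicker of the two loose wooden wedges and push it, thin end first and lying flat on the table, under the front edge of the board near its middle until the board is lifted level against its stops and the wedge jams tight; then let go and leave it jammed there.

Things in the scene. Friction and masses are not known exactly. Their poses are not given: they have to be found in the camera images.
- wedge: right wedge: light wood, loose, 125 mm long (x), 30 mm wide (y), 70 g, flat on the table. Origin: centre of underside, z up. Thin end (4 mm thick) at +x; the top rises straight over 80 mm to 28 mm; the last 45 mm at the -x end (x -62 to -18 mm) are a flat heel 28 mm thick with upright sides: grip there across the width from above. Friction keeps it from sliding back out.
- thin_wedge: wrong wedge: same wood, length, width, outline and axes, but its heel is only 12 mm thick (thin end 3 mm): too low to lift the board level. Which wedge lies on the left changes.
- step: low step, brown wood, fixed: side cheeks and a 64 mm deep back ledge, 52 mm high, round a hinged board 294 wide (y), 150 deep (x), 16 mm thick. Origin on the table below the middle of the board's front edge; x inward from that edge to the back, z up. Empty below. Edge underside 22 mm above the table when level, 11 mm sagged. Cheeks start 14 mm behind the edge; loose jars stand on the ledge.
- board (a joint): angle of the board about its rear hinge, rad: 0 = level, at its upper stops; 0.07 = sagged, resting by its weight (about 1.2 N at the front edge). Pushing the wedge in takes under 8 N while the board rises, then rises steeply as it jams (thin end about 60 mm behind the front edge); push to 15 to 20 N to jam it.

How it is judged:
By the outcome, as a careful person would: the job done as asked, in the order asked, and still so for the second after the job is handed in, with the robot touching nothing.
It also fails if it takes over 46 s, if anything falls off the work surface, if the arm or the gripper's body presses on something with over 40 N, if the wrist force passes 120 N, or if a joint passes its speed limit or range.

### The arm

A 6-joint arm with a two-finger parallel gripper is mounted at the origin on a cart in front of the work surface, level with it; the furniture and walls round the work are solid. World frame = base frame: x ahead of the robot, y to its left, z up, the work surface at z = 0. Lengths are in m, angles in rad, forces in N, time in s.
With the tool pointing down it reaches from about 0.4 to 0.825 m from the base axis. Payload 7 kg.
Tool frame: the origin (TCP) lies midway between the tips of the shut fingers; the grasp point (between the pads) lies 19 mm behind it (grip_point_offset is the distance from the TCP to the grasp point, in m); z points along the fingers, y is the line along which they close (so a half turn about z gives the same grasp; the last joint's range is limited). The gripper opens to 88 mm and grips with 3 to 60 N. Pads are 19 mm wide; open, the fingers measure 130 mm over their backs; the gripper's body (78 mm by 193 mm) begins 47 mm behind the grasp point.
Start: joints at [1.633, 0.359, 0.012, 0, -1.224, -0.288], TCP at [0.151, 0.658, 0.197] pointing down, gripper open.
Joint ranges: [-3.07, 3.07], [-1.43, 2.12], [-1.02, 1.25], [-3.03, 1.67], [-3.05, -0], [-3.03, 3.03]. Speed limits (rad/s): [2.39, 2.39, 3.01, 3.14, 3.14, 3.14].

### API

Orientations are given as [roll, pitch, yaw] about the fixed x, y, z axes, in that order (R = Rz(yaw) Ry(pitch) Rx(roll)).
In Python, from station import get_state, grab_frame, camera_params, job_done, grip_point_offset gives the robot as it stands.
- The arm moves only by the shell command python3 -m creep 'ROWS' [FORCE]. ROWS is JSON, a list that holds one entry, the list of rows, each a list of 7 numbers: the finger opening in cm, from 0 to 8.76, then the shift along the tool's x, y, z in cm, then the turn, a rotation vector about the tool's x, y, z in rad. In form: [[[fingers, tx, ty, tz, wx, wy, wz], ...]]. A call has 1 to 20 rows; each row is the pose to reach, as a shift and turn from the pose commanded when the call began, along the tool's axes at that moment; what a row does not reach only later rows make up. A row lasts 1/8 s, in which the tool goes at most 62.5 mm and 10.7 degrees, less where a joint would pass 70% of its speed; a pose out of reach is approached as far as the arm can. A call with a gripper value outside its range is refused whole. The fingers move at their own pace and stop on an object; FORCE is the grip in N (left out, the last holds). Time passes only in rows, so rows that repeat a pose let the fingers close. It gives the time, the measured TCP pose, the force, the opening and the grip force at its end, in the units of the state.
- get_state(): the state, without advancing time (a new reading comes with each control period).
- grab_frame(name): name is "side" or "top"; returns the picture (384x512x3 uint8, blue, green, red); there is no depth.
- camera_params(name): a dict with "vertical_fov" (degrees; the focal length in pixels is half the picture's height over the tangent of half this angle, whatever the lens; pixels are square), "cx", "cy" (the principal point, pixels), "view" (4x4, takes a point from world to camera coordinates). Camera axes: x right, y down, z forward; pixel columns grow to the right and rows downward; lengths in m; the calibration is good to about 2 mm. A picture is of the moment at which its call begins. camera_params takes no time and is no camera call.
- job_done(): hands the job in; it is judged then, once.
The state is a dict: "t": time; "q": joint angles; "qd": joint speeds; "joint_efforts": joint torques, N m; "eef_pos": TCP position; "ee_rot": TCP orientation; "force": force on the tool from outside, world axes, zero at the start; "moment": the same for the moment, N m; "width": finger opening in m; "gripper_force": force on a finger pad.
Only numpy, scipy, OpenCV 4.12 (cv2) and the standard library are available. Lean on these libraries where they do the work, as an engineer would, in place of code of your own. Each camera call takes 0.05 s, during which the arm holds its last target. There are 200 camera calls.

## Working session

There is one attempt and no reset: what is moved stays moved. The work goes in short steps, Python scripts to look and compute and a shell command to move; the robot and the scene stay as the last step left them, time stands still between calls to the robot, and variables do not carry over. Pictures are saved under pics/ and viewed, at most 10 in all, crops included, and the job is handed in when it is done.

```bash
mkdir -p pics; ls
python3 - <<'E'
from station import *
import cv2
for n in("top","side"):
    cv2.imwrite(f"pics/{n}0.png",grab_frame(n)); print(n,camera_params(n))
s=get_state(); print(s, grip_point_offset)
E
```

```text
pics
top {'vertical_fov': 42.95954697791765, 'cx': 249.07991694196372, 'cy': 195.25702382085112, 'view': array([[-0.02486651, -0.99957227,  0.01539244, -0.00490287],
       [-0.99792212,  0.02390408, -0.05983341,  0.58803772],
       [ 0.05943987, -0.01684831, -0.99808969,  1.57169512],
       [ 0.        ,  0.        ,  0.        ,  1.        ]])}
side {'vertical_fov': 57.58575512870729, 'cx': 259.5445061457213, 'cy': 194.27067243976126, 'view': array([[-0.9848963 , -0.17220782, -0.01799265,  0.57248957],
       [-0.09627447,  0.63104129, -0.76975199,  0.12169754],
       [ 0.14391142, -0.75639365, -0.63808945,  0.9294003 ],
       [ 0.        ,  0.        ,  0.        ,  1.        ]])}
{'t': 0.1, 'q': array([ 1.63312196e+00,  3.59319455e-01,  1.11500678e-02, -3.12971146e-04,
       -1.22410193e+00, -2.88139813e-01]), 'qd': array([-0.0010869 , -0.00077213,  0.00116461,  0.00136144,  0.00041188,
        0.00014562]), 'joint_efforts': array([-1.35780218e-03, -5.84165025e+01,  2.93749130e+01,  7.01555684e+00,
        1.01764721e-02, -4.92874153e-05]), 'eef_pos': array([0.1510275 , 0.65738973, 0.19601272]), 'ee_rot': array([ 3.14009486e+00, -1.37085612e-04, -2.25920636e-01]), 'force': array([-0.4664366 ,  0.14313327,  0.35494493]), 'moment': array([ 0.05765325,  0.0251506 , -0.05804028]), 'gripper_force': 0.0, 'width': 0.08756599909305925} 0.0188
```

View pics/top0.png

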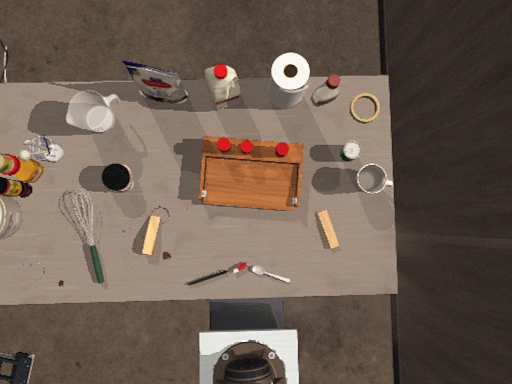

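View pics/side0.png

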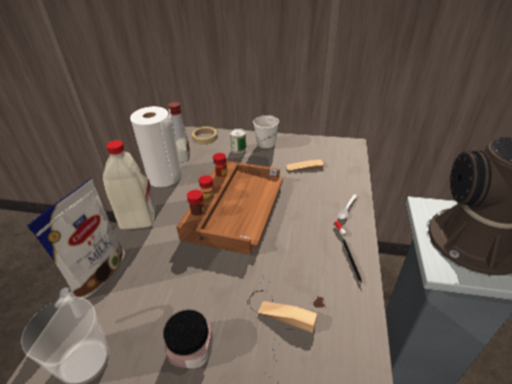

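The top view shows the step at about (252,177), with wedges at (151,235) and (328,229). In the side view those wedges are at (288,316) and (305,165). I'll enlarge both to tell them apart.

Run:
```python
import cv2,numpy as np
t=cv2.imread("pics/top0.png");s=cv2.imread("pics/side0.png")
c=lambda im,u,v,w,h:cv2.resize(im[v:v+h,u:u+w],(400,300),interpolation=cv2.INTER_CUBIC)
cv2.imwrite("pics/z.png",np.vstack([np.hstack([c(t,120,204,64,48+6)if 0 else c(t,120,206,72,54),c(t,292,202,72,54)]),np.hstack([c(s,245,285,80,60),c(s,265,135,80,60)])]))
cv2.imwrite("pics/z2.png",cv2.resize(t[125:225,185:318],(798,600),interpolation=cv2.INTER_CUBIC))
```

```text
(no output)
```

View pics/z.png

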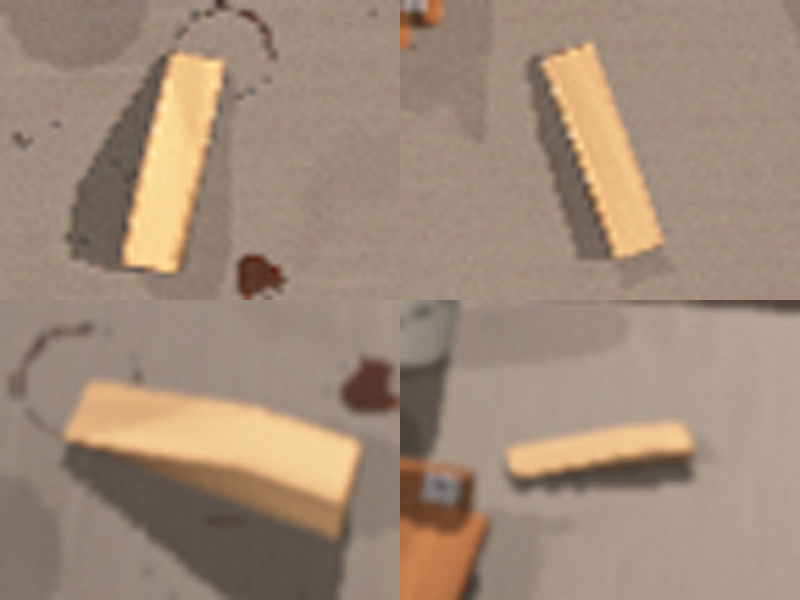

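View pics/z2.png

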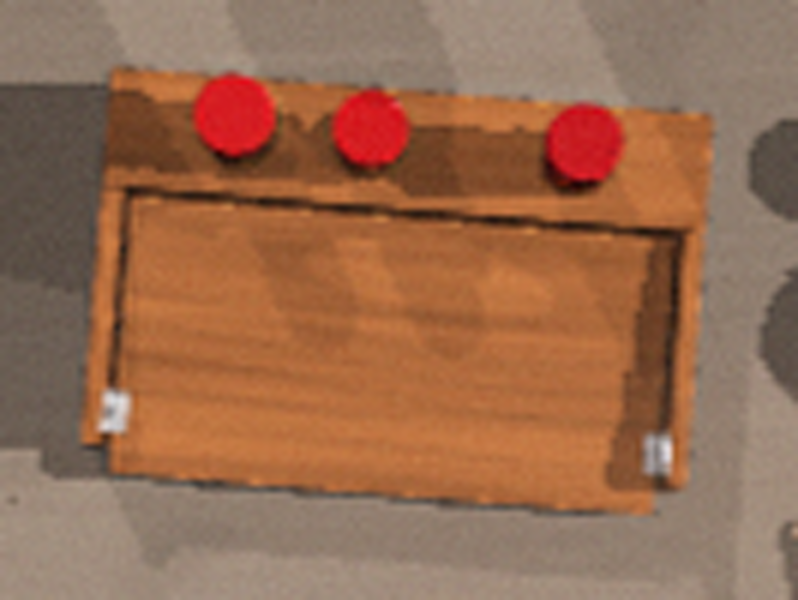

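The left wedge has the taller heel (its side face is clear in the side view), so it is the thick one. Its thin end points away from the robot. Corners in the top crop are thin end (172,53),(225,62) and heel (122,264),(178,272). The board's front edge runs from (110,472) to (652,513) in its own crop.

```bash
cat > h.py <<'E'
import numpy as np
from station import *
from scipy.spatial.transform import Rotation as R
def px(n,u,v,z):
    p=camera_params(n);f=192/np.tan(np.radians(p["vertical_fov"]/2));V=p["view"]
    d=V[:3,:3].T@[(u-p["cx"])/f,(v-p["cy"])/f,1];c=-V[:3,:3].T@V[:3,3]
    return c+d*(z-c[2])/d[2]
def proj(n,P):
    p=camera_params(n);f=192/np.tan(np.radians(p["vertical_fov"]/2))
    c=p["view"][:3,:3]@P+p["view"][:3,3];return c[:2]/c[2]*f+[p["cx"],p["cy"]]
def togo(P,yaw,Pc=None,Rc=None):
    "shift (cm) and rotvec from current pose to tool-down pose at TCP P, tool x at yaw"
    s=get_state();Rc=R.from_euler("xyz",s["ee_rot"]);Rt=R.from_euler("xyz",[np.pi,0,yaw])
    return Rc.inv().apply(P-s["eef_pos"])*100,(Rc.inv()*Rt).as_rotvec()
E
python3 - <<'E'
from h import *
k=72/400
w=[px("top",120+u*k-.5,206+v*k-.5,z) for u,v,z in[(172,53,.004),(225,62,.004),(122,264,.028),(178,272,.028)]]
th=(w[0]+w[1])/2;he=(w[2]+w[3])/2;d=th-he
print("wedge",np.round(w,4),"len",np.hypot(*d[:2]),"w",np.linalg.norm(w[0]-w[1]),np.linalg.norm(w[2]-w[3]))
yw=np.arctan2(d[1],d[0]);print("yaw",yw)
b=[px("top",185+u/6-.5,125+v/6-.5,.027) for u,v in[(110,472),(652,513)]]
e=b[0]-b[1];yb=np.arctan2(-e[0],e[1]);m=(b[0]+b[1])/2
print("board",np.round(b,4),"w",np.linalg.norm(e),"mid",m,"yaw",yb)
c=(th+he)/2;u=d/np.linalg.norm(d);hc=c-.040*np.r_[np.cos(yw),np.sin(yw),0]
print("heel grip",hc)
print(proj("side",np.r_[c[:2],.014]),proj("side",np.r_[m[:2],.02]))
for y in (yw,yb,yb+np.pi):
  print(togo(np.r_[hc[:2],.06],y))
E
```

```text
wedge [[0.5315 0.3043 0.004 ]
 [0.5255 0.2733 0.004 ]
 [0.4101 0.3301 0.028 ]
 [0.4047 0.298  0.028 ]] len 0.12371042734076929 w 0.03158806307671613 0.03256973270166659
yaw -0.20577148311894453
board [[ 0.5652  0.1309  0.027 ]
 [ 0.536  -0.1606  0.027 ]] w 0.29294609714581316 mid [ 0.55057641 -0.01483956  0.027     ] yaw -0.09983573738168645
heel grip [0.42880747 0.3095965  0.016     ]
[286.87137053 312.01081924] [270.79217366 209.51002415]
(array([34.86094284, 27.65273664, 13.64748467]), array([ 0.00149912, -0.00012199, -0.02014925]))
(array([34.86094284, 27.65273664, 13.64748467]), array([ 1.50445096e-03, -4.24793568e-05, -1.26084978e-01]))
(array([34.86094284, 27.65273664, 13.64748467]), array([-6.41333929e-05, -2.27135135e-03,  3.01550683e+00]))
```

```bash
python3 -m creep '[[[8.7,5,4,1,0,0,-0.02],[8.7,10,8,2,0,0,-0.02],[8.7,15,12,3,0,0,-0.02],[8.7,20,16,5,0,0,-0.02],[8.7,25,20,7,0,0,-0.02],[8.7,30,24,8,0,0,-0.02],[8.7,34.6,27.7,9.6,0,0,-0.02],[8.7,34.6,27.7,9.6,0,0,-0.02],[8.7,34.6,27.7,9.6,0,0,-0.02],[8.7,34.6,27.7,9.6,0,0,-0.02],[8.7,34.6,27.7,9.6,0,0,-0.02],[8.7,34.6,27.7,9.6,0,0,-0.02]]]' 20
python3 - <<'E'
from h import *
import cv2
print(togo(np.r_[.4259,.3102,.005],-.2058),get_state()["force"])
cv2.imwrite("pics/a.png",grab_frame("side")[200:384,180:425])
E
```

```text
t: 1.6
eef_pos: [0.4259, 0.3113, 0.1011]
ee_rot: [-3.141, -0.0, -0.204]
force: [-0.0, 0.7, 0.2]
width: 0.0872
gripper_force: 0.0
(array([0.01867857, 0.11071405, 9.60831293]), array([-0.00040751, -0.00016327,  0.00148872])) [-0.00744204  0.6674497   0.18636497]
```

View pics/a.png

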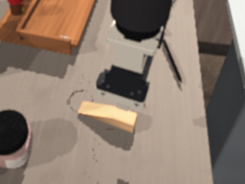

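The gripper hangs over the heel, at about (125,85) in the crop, with the wedge at (108,117). The 64 mm gap either side leaves room, so I'll descend and grip.

```bash
python3 -m creep '[[[8.7,0,0.1,3,0,0,0],[8.7,0,0.1,6,0,0,0],[8.7,0,0.1,8,0,0,0],[8.7,0,0.1,9,0,0,0],[8.7,0,0.1,9.5,0,0,0],[8.7,0,0.1,9.5,0,0,0],[2,0,0.1,9.5,0,0,0],[2,0,0.1,9.5,0,0,0],[2,0,0.1,9.5,0,0,0],[2,0,0.1,9.5,0,0,0],[2,0,0.1,9.5,0,0,0],[2,0,0.1,9.5,0,0,0],[2,0,0.1,9.5,0,0,0],[2,0,0.1,9.5,0,0,0]]]' 40
python3 - <<'E'
from h import *
s=get_state();print(s["force"])
# pre-insert: grip local x -.043; thin end 105.5 mm ahead of grip; thin end 12 mm before edge
y=-.0998;m=np.r_[.5506,-.0148];d=np.r_[np.cos(y),np.sin(y)]
for g in(.1055+.012,.1055-.060):
  P=m-g*d;print(P,togo(np.r_[P,s["eef_pos"][2]],y))
E
```

```text
t: 3.4
eef_pos: [0.4261, 0.3095, 0.0059]
ee_rot: [3.142, -0.0, -0.206]
force: [0.2, 0.1, -0.0]
width: 0.0204
gripper_force: 0.0
[ 0.22146001  0.12358169 -0.02179922]
[ 0.43368467 -0.00309296] (array([7.12525915e+00, 3.04407456e+01, 1.88713061e-04]), array([ 4.56379991e-06, -8.78637655e-06, -1.05999773e-01]))
[ 0.5053264  -0.01026663] (array([1.42848476e+01, 2.96789757e+01, 2.50116658e-04]), array([ 4.56379991e-06, -8.78637655e-06, -1.05999773e-01]))
```

The fingers closed to 20 mm with no force, so the wedge isn't between them. I'll look again.

Run:
```python
from h import *
import cv2
a=grab_frame("side")[240:384,200:392];b=grab_frame("top")[186:276,100:220]
cv2.imwrite("pics/b.png",np.hstack([cv2.resize(a,(400,300)),cv2.resize(b,(400,300))]))
s=get_state();print(proj("side",s["eef_pos"]),proj("top",s["eef_pos"]),s["width"])
```

```text
[305.66548905 320.20818331] [149.18061811 247.50810275] 0.020304547786890587
```

View pics/b.png

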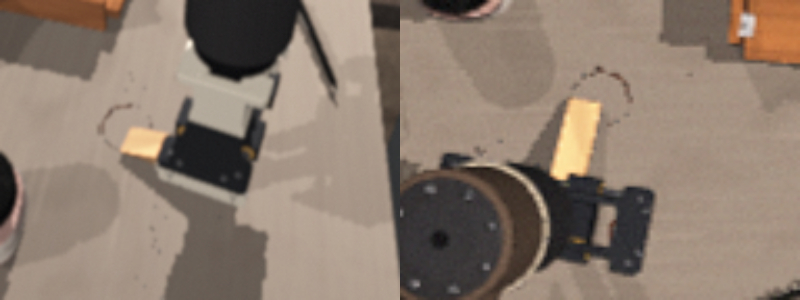

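Run:
```python
from h import *
import cv2
a=grab_frame("side")[285:360,250:350];cv2.imwrite("pics/c.png",cv2.resize(a,(800,600),interpolation=cv2.INTER_CUBIC))
P=get_state()["eef_pos"]
y=-.206;d=np.r_[np.cos(y),np.sin(y),0];l=np.r_[-d[1],d[0],0]
for n,q in dict(tcp=P,fingL=P+.011*l,grasp=P+[0,0,.019],body=P+[0,0,.066],bodyL=P+[0,0,.066]+.0965*l).items():print(n,(proj("side",q)-[250,285])*8)
```

```text
tcp [445.24592657 281.65330725]
fingL [433.85087301 316.90104673]
grasp [449.99327201 242.96561346]
body [462.43246828 141.5944742 ]
bodyL [348.28534883 485.39670473]
```

View pics/c.png

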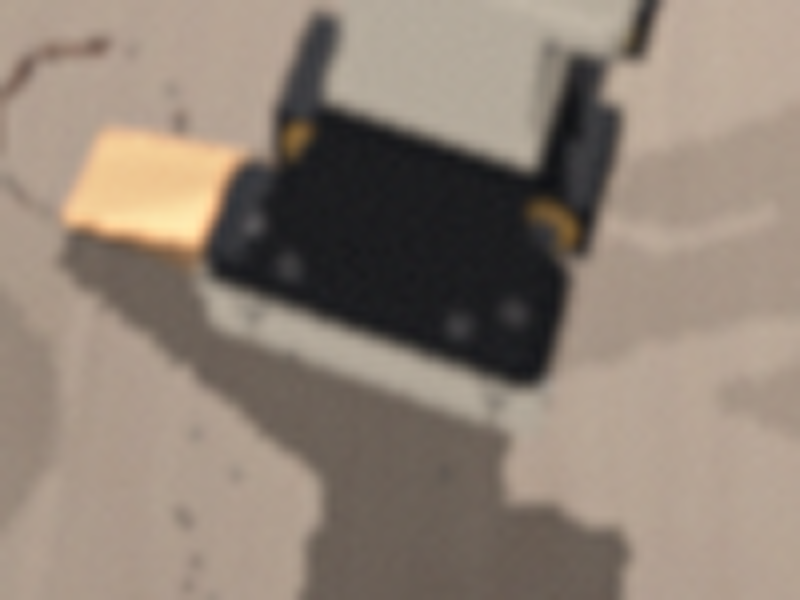

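The gripper body hides the fingers in both views, so I'll try closing further. Where they stop will tell.

```bash
python3 -m creep '[[[0,0,0,0,0,0,0],[0,0,0,0,0,0,0],[0,0,0,0,0,0,0],[0,0,0,0,0,0,0],[0,0,0,0,0,0,0]]]' 40; python3 -c "
from station import *
s=get_state();print(s['width'],s['gripper_force'],s['force'],s['q'])"
```

```text
t: 4.18
eef_pos: [0.4261, 0.3094, 0.0059]
ee_rot: [3.142, 0.0, -0.206]
force: [0.7, 0.6, 0.1]
width: 0.0003
gripper_force: 0.0
0.0003369007174327885 0.0 [0.72595598 0.63169488 0.09154744] [ 1.00080290e+00  3.25724666e-01 -5.47047167e-01  1.17225807e-05
 -6.98044885e-01  3.64165044e-01]
```

The fingers shut completely and the wedge hasn't moved, so the real tool isn't where I assumed, most likely too high. I'll raise it and turn it a quarter so the tips show, then compare both views with the projections.

```bash
python3 -m creep '[[[0,0,0,-4,0,0,0],[0,0,0,-8,0,0,-0.1],[0,0,0,-8,0,0,-0.28],[0,0,0,-8,0,0,-0.46],[0,0,0,-8,0,0,-0.64],[0,0,0,-8,0,0,-0.82],[0,0,0,-8,0,0,-1],[0,0,0,-8,0,0,-1.18],[0,0,0,-8,0,0,-1.36],[0,0,0,-8,0,0,-1.5],[0,0,0,-8,0,0,-1.5],[0,0,0,-8,0,0,-1.5]]]'
python3 - <<'E'
from h import *
import cv2
s=get_state();P=s["eef_pos"];Rc=R.from_euler("xyz",s["ee_rot"])
out=[]
for n,(u,v,w,h) in dict(side=(230,210,120,90),top=(80,190,120,90)).items():
    a=cv2.resize(grab_frame(n)[v:v+h,u:u+w],(800,600) if n=="side" else (400,300),interpolation=cv2.INTER_CUBIC)
    if n=="side":a=cv2.resize(a,(400,300)) if 0 else a
    k=a.shape[1]/w
    for q,c in(((0,0,0),(0,0,255)),((0,0,-.019),(0,255,0)),((0,0,-.066),(255,0,0))):
        x=(proj(n,P+Rc.apply(q))-[u,v])*k;cv2.circle(a,tuple(int(i) for i in x),5,c,1);print(n,x)
    out.append(a)
cv2.imwrite("pics/d.png",out[0])
E
```

```text
t: 5.68
eef_pos: [0.4261, 0.3094, 0.0859]
ee_rot: [-3.142, -0.0, 1.291]
force: [0.5, -0.6, -0.5]
width: 0.0006
gripper_force: 0.0
side [522.05716501 591.42394008]
side [526.61696332 554.27970999]
side [538.61644109 456.53166662]
top [214.29114016 195.76853256]
top [210.15675087 196.79818169]
top [199.46180441 199.46170502]
```

View pics/d.png

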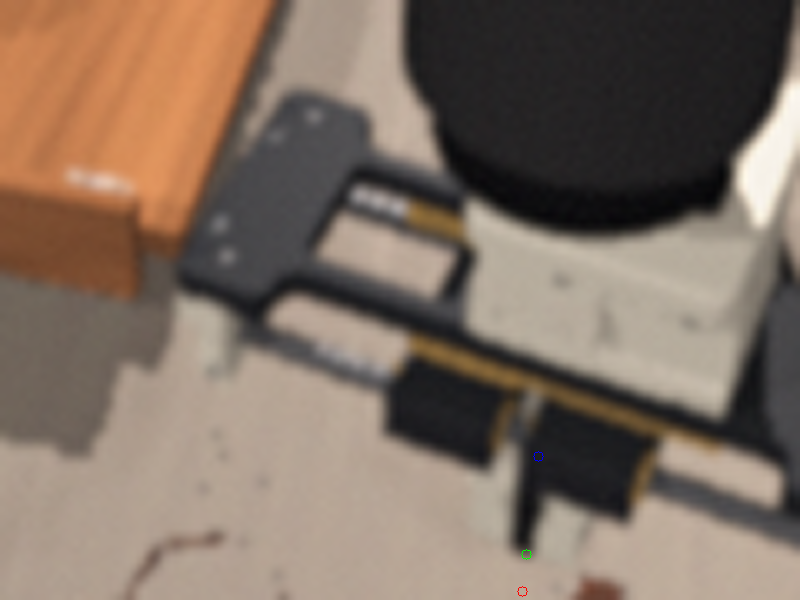

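The shut fingertips show at about (522,547), while the reported TCP projects to (522,591). The column matches, but the tips are about 23 mm higher than the reported TCP. They had therefore closed just above the 28 mm heel. The reported z has to go about 23 mm lower, so I'll descend in small steps and watch the force.

```bash
python3 -m creep '[[[8.7,0,0,0,0,0,0.18],[8.7,0,0,0,0,0,0.36],[8.7,0,0,0,0,0,0.54],[8.7,0,0,0,0,0,0.72],[8.7,0,0,0,0,0,0.9],[8.7,0,0,0,0,0,1.08],[8.7,0,0,0,0,0,1.26],[8.7,0,0,0,0,0,1.44],[8.7,0,0,0,0,0,1.5],[8.7,0,0,3,0,0,1.5],[8.7,0,0,6,0,0,1.5],[8.7,0,0,8,0,0,1.5],[8.7,0,0,9,0,0,1.5],[8.7,0,0,9.4,0,0,1.5],[8.7,0,0,9.7,0,0,1.5],[8.7,0,0,9.7,0,0,1.5]]]'
```

```text
t: 7.78
eef_pos: [0.4263, 0.3097, -0.0107]
ee_rot: [-3.141, -0.0, -0.206]
force: [0.1, 0.1, 0.3]
width: 0.087
gripper_force: 0.0
```

```bash
python3 -m creep '[[[8.7,0,0,0.2,0,0,0],[8.7,0,0,0.3,0,0,0],[8.7,0,0,0.4,0,0,0],[8.7,0,0,0.4,0,0,0]]]'
```

```text
t: 8.28
eef_pos: [0.4261, 0.3094, -0.0152]
ee_rot: [3.141, 0.0, -0.206]
force: [-0.7, 0.4, 0.3]
width: 0.087
gripper_force: 0.0
```

Going below the nominal zero met no contact, which confirms the z offset. Closing now.

```bash
python3 -m creep '[[[2,0,0,0,0,0,0],[2,0,0,0,0,0,0],[2,0,0,0,0,0,0],[2,0,0,0,0,0,0],[2,0,0,0,0,0,0],[2,0,0,0,0,0,0],[2,0,0,0,0,0,0],[2,0,0,0,0,0,0]]]' 40
```

```text
t: 9.28
eef_pos: [0.4262, 0.3095, -0.0151]
ee_rot: [-3.141, -0.0, -0.206]
force: [-0.2, -0.8, -0.5]
width: 0.0296
gripper_force: 39.5
```

The heel is gripped at 29.6 mm with 39.5 N. Next I'll lift it, carry it to in front of the middle of the board, and align the yaw.

```bash
python3 -m creep '[[[2,0,0,-2,0,0,0],[2,0,0,-4,0,0,0],[2,1,4,-4,0,0,-0.05],[2,1.5,8,-4,0,0,-0.106],[2,2,12,-4,0,0,-0.106],[2,3,16,-4,0,0,-0.106],[2,4,20,-4,0,0,-0.106],[2,5,24,-4,0,0,-0.106],[2,5.5,27,-4,0,0,-0.106],[2,6,29,-4,0,0,-0.106],[2,6,30.4,-4,0,0,-0.106],[2,6,30.5,-4,0,0,-0.106],[2,6,30.5,-4,0,0,-0.106],[2,6,30.5,-2,0,0,-0.106],[2,6,30.5,-0.7,0,0,-0.106],[2,6,30.5,-0.2,0,0,-0.106],[2,6,30.5,0,0,0,-0.106],[2,6,30.5,0,0,0,-0.106]]]'
python3 - <<'E'
from h import *
import cv2
a=grab_frame("side")[150:270,210:370];b=grab_frame("top")[125:245,180:340]
cv2.imwrite("pics/e.png",np.vstack([cv2.resize(a,(400,300),interpolation=3),cv2.resize(b,(400,300),interpolation=3)]))
s=get_state();P=s["eef_pos"];y=s["ee_rot"][2]
d=np.r_[np.cos(y),np.sin(y)];m=np.r_[.5506,-.0148]
print("along to edge",(m-P[:2])@[np.cos(.0998),-np.sin(.0998)],"side",(m-P[:2])@[np.sin(.0998),np.cos(.0998)])
th=np.r_[P[:2]+.1055*d,.004]
for n,o,k in(("side",(210,150),2.5),("top",(180,125),2.5)):
  print(n,(proj(n,th)-o)*k,(proj(n,np.r_[m,.027])-o)*k)
E
```

```text
t: 11.52
eef_pos: [0.4229, -0.0011, -0.0148]
ee_rot: [-3.141, -0.001, -0.099]
force: [0.4, -0.5, -0.8]
width: 0.0297
gripper_force: 39.5
along to edge 0.1284465945263567 side -0.0008477743933976954
side [170.94920424 162.86526935] [151.97056319 144.27182208]
top [167.87571154 221.9878647 ] [170.08260797 203.94944843]
```

View pics/e.png

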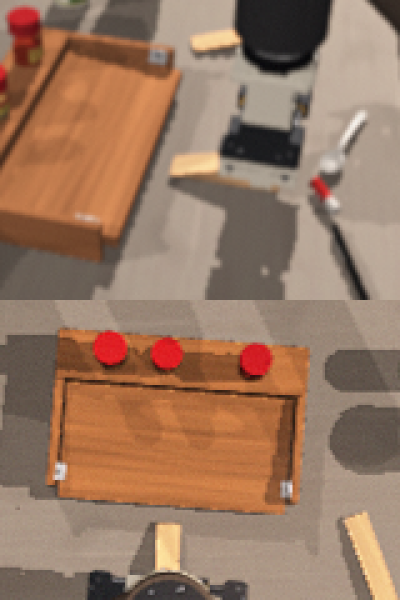

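The wedge lies flat and aligned in front of the middle of the board. Its thin end is at (168,222) in the top crop, as predicted, about 23 mm from the edge. The jam is expected after about 83 mm of travel, so I'll push gradually.

```bash
python3 -m creep '[[[2,1,0,0,0,0,0],[2,2,0,0,0,0,0],[2,3,0,0,0,0,0],[2,4,0,0,0,0,0],[2,4.5,0,0,0,0,0],[2,5,0,0,0,0,0],[2,5.5,0,0,0,0,0],[2,6,0,0,0,0,0],[2,6.5,0,0,0,0,0],[2,6.5,0,0,0,0,0]]]' 55
```

```text
t: 12.88
eef_pos: [0.4818, -0.01, -0.0152]
ee_rot: [3.138, 0.009, -0.101]
force: [-19.3, 1.0, 26.1]
width: 0.0289
gripper_force: 54.5
```

```bash
python3 -m creep '[[[2,0.3,0,0,0,0,0],[2,0.6,0,0,0,0,0],[2,0.9,0,0,0,0,0],[2,1.2,0,0,0,0,0],[2,1.2,0,0,0,0,0]]]'
```

```text
t: 13.5
eef_pos: [0.494, -0.0111, -0.0152]
ee_rot: [3.138, 0.009, -0.101]
force: [-17.9, 0.8, 23.8]
width: 0.0297
gripper_force: 54.5
```

The 24 N upward force says the tool is pressing the wedge into the table, so friction is inflating the push force. I'll ease up slightly before judging the jam.

```bash
python3 -m creep '[[[2,0,0,-0.05,0,0,0],[2,0.1,0,-0.05,0,0,0],[2,0.2,0,-0.05,0,0,0]]]'
```

```text
t: 13.88
eef_pos: [0.5012, -0.0094, -0.015]
ee_rot: [3.141, 0.001, -0.1]
force: [-1.8, 0.8, -1.9]
width: 0.0295
gripper_force: 54.5
```

```bash
python3 -m creep '[[[2,0.1,0,0,0,0,0],[2,0.2,0,0,0,0,0],[2,0.2,0,0,0,0,0]]]'
```

```text
t: 14.25
eef_pos: [0.5034, -0.0094, -0.0147]
ee_rot: [-3.142, -0.0, -0.1]
force: [-1.8, -0.6, -1.7]
width: 0.0298
gripper_force: 54.5
```

```bash
python3 -m creep '[[[2,0.1,0,0,0,0,0],[2,0.2,0,0,0,0,0],[2,0.2,0,0,0,0,0]]]'
```

```text
t: 14.62
eef_pos: [0.5049, -0.0097, -0.0147]
ee_rot: [3.142, 0.0, -0.1]
force: [-2.4, 0.8, -3.0]
width: 0.0293
gripper_force: 54.5
```

```bash
python3 -m creep '[[[2,0.1,0,0.02,0,0,0],[2,0.2,0,0.02,0,0,0],[2,0.2,0,0.02,0,0,0]]]'
```

```text
t: 15.0
eef_pos: [0.5058, -0.01, -0.0151]
ee_rot: [3.141, 0.002, -0.1]
force: [-7.5, 1.5, 0.6]
width: 0.0296
gripper_force: 54.5
```

```bash
python3 -m creep '[[[2,0.1,0,0,0,0,0],[2,0.15,0,0,0,0,0],[2,0.15,0,0,0,0,0]]]'
```

```text
t: 15.38
eef_pos: [0.5058, -0.0102, -0.0151]
ee_rot: [3.141, 0.004, -0.1]
force: [-12.3, 4.8, 7.0]
width: 0.0294
gripper_force: 54.5
```

Force is rising while the position stays still, so it's jamming. Push on to 15–20 N.

```bash
python3 -m creep '[[[2,0.1,0,0,0,0,0],[2,0.2,0,0,0,0,0],[2,0.2,0,0,0,0,0]]]'
```

```text
t: 15.75
eef_pos: [0.506, -0.0105, -0.0152]
ee_rot: [3.14, 0.007, -0.101]
force: [-19.1, 9.3, 14.1]
width: 0.0295
gripper_force: 54.6
```

```bash
python3 -m creep '[[[2,0.05,0,-0.02,0,0,0],[2,0.1,0,-0.02,0,0,0],[2,0.1,0,-0.02,0,0,0]]]'
```

```text
t: 16.12
eef_pos: [0.5061, -0.0106, -0.0152]
ee_rot: [3.14, 0.008, -0.101]
force: [-21.6, 11.3, 14.8]
width: 0.0295
gripper_force: 54.6
```

Jammed at about 20 N with no further travel. I'll unload the tool before opening.

```bash
python3 -m creep '[[[2,-0.2,0,0,0,0,0],[2,-0.4,0,0,0,0,0],[2,-0.4,0,0,0,0,0]]]'
```

```text
t: 16.5
eef_pos: [0.5061, -0.0102, -0.0151]
ee_rot: [3.141, 0.002, -0.1]
force: [-6.9, 2.5, -3.4]
width: 0.0294
gripper_force: 54.5
```

```bash
python3 -m creep '[[[4,0,0,0,0,0,0],[6,0,0,0,0,0,0],[7,0,0,0,0,0,0],[7,0,0,0,0,0,0],[7,0,0,0,0,0,0],[7,0,0,-1,0,0,0],[7,0,0,-4,0,0,0],[7,0,0,-8,0,0,0],[7,0,0,-13,0,0,0],[7,0,-4,-15,0,0,0],[7,0,-10,-15,0,0,0],[7,0,-16,-15,0,0,0],[7,0,-22,-15,0,0,0],[7,0,-28,-15,0,0,0],[7,0,-32,-15,0,0,0],[7,0,-32,-15,0,0,0],[7,0,-32,-15,0,0,0]]]'
python3 - <<'E'
from h import *
import cv2
a=grab_frame("side")[140:260,180:340];b=grab_frame("top")[130:250,180:340]
cv2.imwrite("pics/f.png",np.hstack([cv2.resize(a,(400,300),interpolation=3),cv2.resize(b,(400,300),interpolation=3)]))
m=np.r_[.5506,-.0148];d=np.r_[np.cos(.0998),-np.sin(.0998)]
for n,o in(("side",(180,140)),("top",(180,130))):
  print(n,(proj(n,np.r_[m-.065*d,.028])-o)*2.5,(proj(n,np.r_[m,.038])-o)*2.5)
  l=np.r_[-d[1],d[0]]
  for z in(.027,.038):print([((proj(n,np.r_[m+k*l,z])-o)*2.5).round(1) for k in(.147,-.147)])
E
```

```text
t: 18.62
eef_pos: [0.5392, 0.3082, 0.1356]
ee_rot: [3.141, 0.0, -0.099]
force: [-0.1, -0.1, 0.5]
width: 0.0698
gripper_force: 0.0
side [282.71405604 178.21522898] [226.99511288 162.08078416]
[array([191.7, 262.1]), array([255.4,  94.5])]
[array([191.4, 254.8]), array([255.6,  87.6])]
top [166.31295565 241.66997557] [170.19609231 191.13538276]
[array([ 56.6, 182.9]), array([283.3, 200. ])]
[array([ 56. , 182.5]), array([284.2, 199.8])]
```

View pics/f.png

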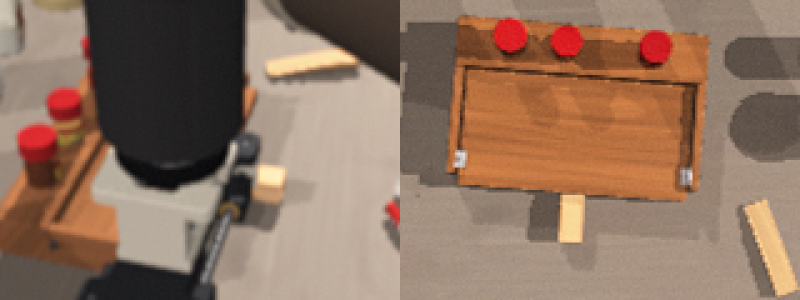

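The top view shows the wedge staying put under the middle of the front edge. The heel end is at about row 242, against 241.7 predicted for a 60 mm insertion. The jars are standing, the thin wedge is untouched and the robot is clear.

```bash
python3 -c "
from station import *
print(job_done())"
```

```text
the job is handed in; nothing more can be done
None
```

The thick wedge is jammed under the middle of the board's front edge, thin end about 60 mm in, after a push to about 20 N; the robot has let go and is clear, and I handed the job in at about 19 s, judging the board level from the jam force and depth because I did not measure its angle.

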